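Start and screw home the desiccant-canister cap on the slide stand

TASK

Screw the knurled metal cap onto the threaded neck of the desiccant canister at the end of the walnut slide stand: set it upright on the neck, turn it backwards (anticlockwise from above) under light pressure until its thread start drops in with a click, then turn it forwards (clockwise) until it is fully home, and let go. Feel for it and do not force it; do not touch the glass slides and leave the other things on the shelf where they are.

Things in the scene. Friction and masses are not known exactly. Their poses are not given: they have to be found in the camera images.
- cap: Loose knurled plain-aluminium screw cap, 52 mm across, 42 mm high, about 130 g, open side down. Origin on its axis at the underside (lower rim of the skirt), z up. The top 15 mm are solid; below it is hollow, with three equal thread lugs inside, 3 to 7 mm above the rim, 14 degrees wide, every 120 degrees; their direction is not given. Grip it across its round side in any direction.
- stand: Fixed walnut stand: board 90 mm (x) by 235 mm (y, -45 to +190 mm), 18 mm thick, canister with threaded neck at one end, slotted block with slides at the other. Origin on the neck's vertical axis at the shelf surface; z up, +y towards the slides. The threaded neck is fast to the stand; the angle of its thread differs each time and is not given.
- neck_top (a point): Top centre of the neck's tapered pilot, 60 mm above the shelf, stand's axes. The pilot is 14 mm wide at the top, 25 mm wide from 4 mm lower, and centres the cap with 1.5 mm play. Round it is a right-hand three-start thread 38 mm across. Every 120 degrees, going anticlockwise: a stop ridge (10 degrees), a flat land (76 degrees), a gap (34 degrees).
- thread (a point): Neck axis, 52 mm above the shelf, level with the lands. Height of the cap's origin above the shelf: 51.5 mm with its lugs on the ridges, 49 mm on the lands, 40 to 42 mm dropped into the gaps (the click: down 8 to 9 mm), 37 mm fully home. On a land, clockwise soon jams on a ridge; anticlockwise by at most 100 degrees finds the gaps, and 2 to 6 N of pressure drops the lugs in.
- seal (a point): Neck axis, 40 mm above the shelf: top of the white sprung sealing ring under the cap's rim (3 N per mm, 9 N when home). A cap may drop straight into the gaps when set on. In the gaps, anticlockwise meets a ridge within 20 degrees. From there 75 to 100 degrees clockwise, with about 0.2 N m, draws the cap down to a firm stop; friction keeps it there. Over 0.6 N m forces it.
- slides: Three fixed glass microscope slides standing on edge in the block of the stand, each 76 mm long along the stand's x, top edge 49 mm above the shelf, at 106.5, 122.5 and 138.5 mm along the stand's +y. The origin is the stand's origin. Not to be touched.
- crucible: Round white porcelain crucible, open on top, 50 mm across, 36 mm high; origin at the centre of its underside. Bystander.
- urchin: Purple sea-urchin test, a flattened dome 62 mm across, 34 mm high; origin at the centre of its underside. Bystander.
- shell: Pale cone shell lying on its side, 56 mm long along its x, 26 mm thick; origin under its middle. Bystander.
- ruler: Small steel ruler lying flat, 150 mm long along its x, 19 mm wide, 3 mm thick; origin under its middle. Bystander.
- vial: Small capped glass jar, 26 mm across, 55 mm high; origin at the centre of its underside. Bystander.
- brush: Small brush lying flat, 160 mm long along its x; origin under its middle. Bystander.
Mind the look-alikes: they are no part of the job. What is shaped like the cap but blue or yellow is not meant.

How it is judged:
By the outcome, as a careful person would: the job done as asked, in the order asked, and still so for the second after the job is handed in, with the robot touching nothing.
It also fails if it takes over 67 s, if anything falls off the work surface, if the arm or the gripper's body presses on something with over 40 N, if the wrist force passes 120 N, or if a joint passes its speed limit or range.

ROBOT

A 6-joint arm with a two-finger parallel gripper is mounted at the origin on the work surface. World frame = base frame: x ahead of the robot, y to its left, z up, the work surface at z = 0. Lengths are in m, angles in degrees, forces in N, time in s.
With the tool pointing down it reaches from about 0.25 to 0.725 m from the base axis. Payload 9.7 kg.
Tool frame: the origin (TCP) lies midway between the tips of the shut fingers; the grasp point (between the pads) lies 19 mm behind it; x points along the fingers, y is the direction in which the jaws open and shut, and the axes are right-handed (so a half turn about x gives the same grasp; the last joint's range is limited). The gripper opens to 85 mm and grips with 20 to 120 N. Pads are 22 mm wide; open, the fingers measure 114 mm over their backs; the gripper's body (76 mm by 85 mm) begins 54 mm behind the grasp point. The pads swing forward as they close: fully open they stand 13 mm farther back than shut.
Start: joints at [69.442, 4.979, 10.078, 95.1, 0, 90], TCP at [0.193, 0.515, 0.231] pointing down, gripper open.
Joint ranges: [-179.16, 179.16], [-48.56, 103.87], [-65.8, 70.77], [-126.05, 130.52], [-82.76, 87.17], [-180, 180]. Speed limits (degrees/s): [127.2, 127.2, 147.25, 180, 180, 180].

INTERFACE

Orientations are given as [roll, pitch, yaw] about the fixed x, y, z axes, in that order (R = Rz(yaw) Ry(pitch) Rx(roll)).
In Python, from workcell import bot, cams gives the robot as it stands.
- The arm moves only by the tool apply_moves, never from a script. Its argument "commands" is a list of rows, each a list of 5 numbers: the shift along the tool's x, y, z in m, then the turn about the tool's x in rad, then the opening, from -1 (shut) to 1 (fully open). In form: [[tx, ty, tz, roll, hand], ...]. A call has 1 to 12 rows; each row is the pose to reach, as a shift and turn from the pose measured when the call began, along the tool's axes at that moment; what a row does not reach only later rows make up. A row lasts 1/10 s, in which the tool goes at most 50 mm and 8.59 degrees, less where a joint would pass 70% of its speed; a pose out of reach is approached as far as the arm can. A call with a gripper value outside its range is refused whole. The fingers move at their own pace and stop on an object; "newtons" is the grip in N (left out, the last holds). Time passes only in rows, so rows that repeat a pose let the fingers close. It gives the time, the measured TCP pose, the force and the opening at its end, in the units of the state.
- bot.get_obs(): the state, without advancing time (a new reading comes with each control period).
- cams.camera(name): name is "scene" or "top" or "wrist"; returns a dict with "frame" (384x512x3 uint8, blue, green, red), "depth" (384x512 float32, m along the optical axis (not along the pixel's ray), 0 where there is no reading), "camera_matrix" (3x3 intrinsics, pixels), "R" (3x3) and "t" (3): a world point X has camera coordinates R X + t; the wrist camera has in their place "mount" (4x4, takes a point from camera to tool coordinates, whose origin is the TCP and whose axes are the tool frame's). Camera axes: x right, y down, z forward; pixel columns grow to the right and rows downward; lengths in m; the calibration is good to about 2 mm. A picture is of the moment at which its call begins: read the wrist's pose just before it.
- bot.job_done(): hands the job in, once; it reports no verdict.
Trained networks look in the newest picture that a camera, given by its name, has taken for a name from the list of things; names that differ only in an ending like _2 or _b are one class to them, and where a whole thing is asked for, a point or a joint stands for the part that bears it (a point fixed in the world has none). Each returns a list of dicts, best first, with "confidence" (0 to 1); they miss things now and then, are a little off and sometimes report something else, mostly with a low value. They report only what shows in the picture. A call takes as long as a camera call. They do not tell look-alikes from the thing itself.
- cams.spot_in(name, camera): "rect" ([left, top, right, bottom] in pixels, round what is visible of it).
The state is a dict: "time": time; "q": joint angles; "qd": joint speeds; "joint_efforts": joint torques, N m; "ee_pos": TCP position; "tcp_rot": TCP orientation; "wrist_force": force on the tool from outside, world axes, zero at the start; "torque": the same for the moment, N m; "opening": finger opening in m.
Only numpy, scipy, OpenCV 4.12 (cv2) and the standard library are available. Lean on these libraries where they do the work, as an engineer would, in place of code of your own. Each camera call takes 0.05 s, during which the arm holds its last target. There are 200 camera calls.

## Working session

There is one attempt and no reset: what is moved stays moved. The work goes in short steps, Python scripts to look and compute and a tool call to move; the robot and the scene stay as the last step left them, time stands still between calls to the robot, and variables do not carry over. Pictures are saved under pics/ and viewed, about 8 in all and at most 12, crops included, and the job is handed in when it is done.

Besides the shell and the picture viewer there is one more tool, called after "Request:" in YAML: its name, and indented under it one key for each argument. apply_moves: Moves the arm, as the interface text tells. Its arguments: {"type":"object","properties":{"commands":{"type":"array"},"newtons":{"type":"number"}},"required":["commands"]}

```bash
mkdir -p pics; ls
cat > h.py <<'E'
import numpy as np, cv2
from scipy.spatial.transform import Rotation as Ro
from workcell import bot, cams
def w2c(c,o=None):
    if 'R' in c: return np.array(c['R']),np.array(c['t'])
    R=Ro.from_euler('xyz',o['tcp_rot'],degrees=True).as_matrix(); M=np.array(c['mount'])
    Rw=R@M[:3,:3]; tw=R@M[:3,3]+np.array(o['ee_pos']); return Rw.T,-Rw.T@tw
def cloud(c,o=None):
    d=c['depth'];K=np.array(c['camera_matrix']);v,u=np.mgrid[:d.shape[0],:d.shape[1]]
    P=np.stack([(u-K[0,2])/K[0,0]*d,(v-K[1,2])/K[1,1]*d,d],-1)
    R,t=w2c(c,o); W=(P-t)@R; W[d==0]=np.nan; return W
def proj(c,X,o=None):
    R,t=w2c(c,o); p=(np.atleast_2d(X)@R.T+t)@np.array(c['camera_matrix']).T; return p[:,:2]/p[:,2:]
E
python3 - <<'E'
from h import *
print(bot.get_obs())
ims=[]
for n in ['scene','top','wrist']:
    o=bot.get_obs();c=cams.camera(n); np.savez('pics/%s.npz'%n,**c); 
    W=cloud(c,o); f=c['frame'].copy()
    for k in ['cap','stand','slides','vial','crucible']:
        for d in cams.spot_in(k,n)[:4]:
            r=np.array(d['rect']).astype(int); m=W[(r[1]+r[3])//2,(r[0]+r[2])//2]
            print(n,k,round(d['confidence'],2),r,np.round(m,3))
    ims.append(f)
cv2.imwrite('pics/a.png',cv2.resize(np.vstack([np.hstack(ims[:2]),np.hstack([ims[2],0*ims[2]])]),(800,600)))
cv2.imwrite('pics/top.png',cv2.resize(ims[1],(800,600)))
E
```

```text
pics
{'time': 0.0, 'q': array([6.94420629e+01, 5.01085156e+00, 1.00353349e+01, 9.50970805e+01,
       1.61248015e-03, 9.00017456e+01]), 'qd': array([-0.13290753,  0.10851714, -0.03957681,  0.00846773,  0.08814142,
       -0.02942745]), 'joint_efforts': array([-7.81910585e-04, -5.20398045e+01,  4.64794779e+01,  1.66427088e-02,
        5.73769921e-05,  2.73042235e-05]), 'ee_pos': array([0.19305512, 0.51478479, 0.23059332]), 'tcp_rot': array([ -91.27066078,   89.92738495, -111.83034456]), 'wrist_force': array([-0.27108185,  0.40263536, -0.54694632]), 'torque': array([ 0.03170194, -0.0034522 , -0.00427914]), 'opening': 0.08525876411306232}
scene cap 0.93 [193 178 223 210] [ 0.491 -0.174  0.043]
scene cap 0.74 [213 142 236 168] [ 0.394 -0.063  0.04 ]
scene cap 0.73 [233 164 254 192] [ 0.496 -0.08   0.043]
scene cap 0.39 [304 224 347 272] [ 0.74  -0.052  0.004]
scene stand 0.94 [303 144 405 186] [0.605 0.186 0.017]
scene stand 0.32 [129 246 176 314] [ 0.602 -0.374  0.021]
scene slides 0.91 [361 142 389 164] [0.624 0.236 0.043]
scene vial 0.61 [164 169 178 196] [ 0.407 -0.221  0.046]
scene vial 0.48 [176 209 202 237] [ 0.507 -0.238  0.005]
scene crucible 0.63 [178 211 203 236] [ 0.507 -0.236  0.004]
top cap 0.83 [241 214 264 233] [ 0.481 -0.065  0.042]
top cap 0.77 [237 257 258 279] [ 0.375 -0.053  0.04 ]
top cap 0.75 [281 217 305 240] [ 0.469 -0.162  0.043]
top cap 0.58 [240  85 252 146] [ 0.747 -0.05   0.002]
top stand 0.66 [101 138 201 205] [0.607 0.182 0.016]
top slides 0.71 [114 144 139 178] [0.628 0.233 0.052]
top slides 0.53 [241 212 262 236] [ 0.478 -0.063  0.043]
top vial 0.6 [309 254 321 265] [ 0.398 -0.211  0.059]
top vial 0.53 [242  89 250 148] [ 0.739 -0.05   0.002]
top crucible 0.59 [315 196 339 217] [ 0.521 -0.246  0.008]
```

View pics/a.png

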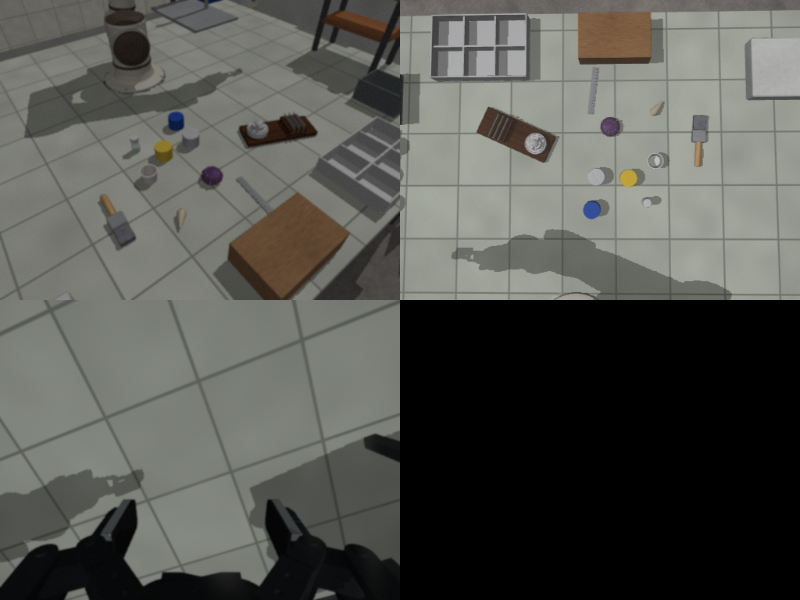

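View pics/top.png

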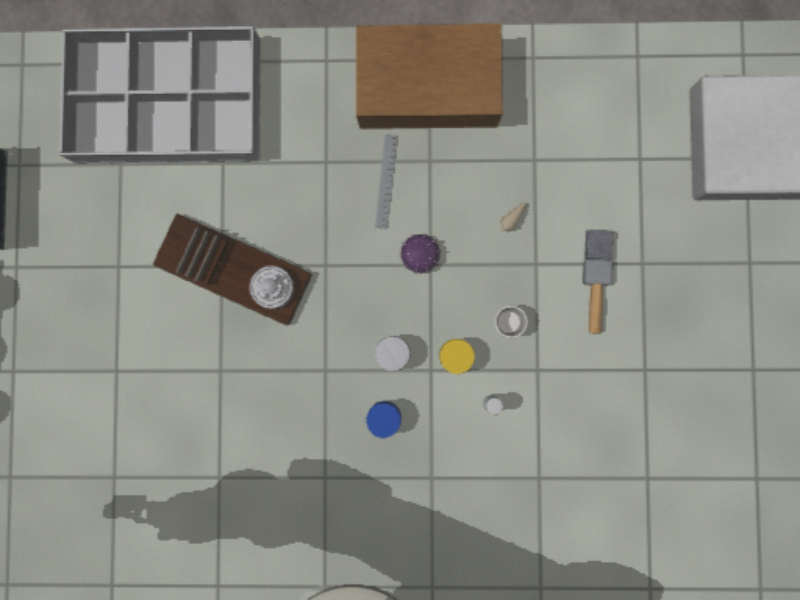

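The plain aluminium cap shows at about (392,353) in the top picture, with yellow at (457,356) and blue at (383,420) beside it. The neck is at (271,287) and the slides are at (200,253). Next I fit positions from depth.

Run:
```python
from h import *
for n in ['top','scene']:
    c=dict(np.load('pics/%s.npz'%n)); W=cloud(c); f=c['frame']
    z=W[...,2]
    def blob(name,cx,cy,r,lo,hi):
        m=(np.hypot(W[...,0]-cx,W[...,1]-cy)<r)&(z>lo)&(z<hi); P=W[m]
        if len(P)<8: print(n,name,len(P));return
        v,u=np.where(m); (ex,ey),er=cv2.minEnclosingCircle(P[:,:2].astype(np.float32))
        print(n,name,len(P),'mean',P.mean(0).round(4),'circ',round(ex,4),round(ey,4),round(er,4),'zmed',np.median(P[:,2]).round(4),'px',u.mean().round(1),v.mean().round(1))
    blob('cap',.485,-.07,.045,.034,.06)
    blob('yellow',.475,-.162,.045,.034,.06)
    blob('blue',.38,-.055,.045,.034,.06)
    blob('cruc',.52,-.24,.04,.025,.06)
    blob('urch',.62,-.1,.05,.02,.06)
    blob('necktop',.58,.11,.06,.05,.08)
    blob('neck',.58,.11,.06,.03,.08)
    blob('slides',.63,.23,.06,.035,.07)
    m=(z>.01)&(z<.03)&(W[...,0]>.5)&(W[...,0]<.75)&(W[...,1]>.03)&(W[...,1]<.35)
    P=W[m]; r=cv2.minAreaRect(P[:,:2].astype(np.float32)); print(r, cv2.boxPoints(r).round(3).tolist())
c=dict(np.load('pics/top.npz'));f=c['frame'];cv2.imwrite('pics/b.png',cv2.resize(f[130:215,95:210],None,fx=6,fy=6,interpolation=cv2.INTER_CUBIC))
```

```text
top cap 383 mean [ 0.4735 -0.0629  0.0421] circ 0.4734 -0.0629 0.0265 zmed 0.0421 px 250.9 226.0
top yellow 382 mean [ 0.4693 -0.1603  0.0422] circ 0.469 -0.1605 0.0265 zmed 0.0423 px 292.4 227.7
top blue 393 mean [ 0.3741 -0.0493  0.0421] circ 0.3738 -0.049 0.0265 zmed 0.0422 px 245.2 268.6
top cruc 116 mean [ 0.5211 -0.2452  0.0338] circ 0.5214 -0.242 0.0247 zmed 0.0343 px 328.0 205.6
top urch 442 mean [ 0.6267 -0.1061  0.0296] circ 0.6274 -0.1058 0.0299 zmed 0.0299 px 269.0 161.7
top necktop 174 mean [0.5752 0.1226 0.0561] circ 0.5755 0.123 0.0192 zmed 0.0556 px 171.7 182.9
top neck 517 mean [0.5748 0.1222 0.0445] circ 0.5758 0.1231 0.0326 zmed 0.0413 px 172.8 183.4
top slides 665 mean [0.6252 0.2338 0.0404] circ 0.6259 0.2341 0.046 zmed 0.0384 px 127.0 162.8
((0.6054613590240479, 0.18942144513130188), (0.23629796504974365, 0.08993932604789734), 65.70336151123047) [[0.515999972820282, 0.10000000149011612], [0.5979999899864197, 0.06300000101327896], [0.6949999928474426, 0.27900001406669617], [0.6129999756813049, 0.3160000145435333]]
scene cap 297 mean [ 0.4782 -0.0647  0.0418] circ
[... 312 characters left out ...]
.2416 0.0262 zmed 0.0334 px 189.5 219.0
scene urch 443 mean [ 0.6344 -0.1103  0.0292] circ 0.6303 -0.107 0.03 zmed 0.03 px 270.9 222.9
scene necktop 123 mean [0.5798 0.1203 0.0559] circ 0.577 0.1244 0.0204 zmed 0.0551 px 330.3 158.1
scene neck 400 mean [0.5836 0.1154 0.0439] circ 0.5777 0.123 0.0333 zmed 0.0407 px 329.4 163.5
scene slides 480 mean [0.6288 0.2304 0.0413] circ 0.6287 0.2347 0.0462 zmed 0.0396 px 375.1 155.3
((0.6078397035598755, 0.1885491907596588), (0.2357325553894043, 0.09280571341514587), 65.26380157470703) [[0.515999972820282, 0.10100000351667404], [0.6010000109672546, 0.06199999898672104], [0.6990000009536743, 0.2759999930858612], [0.6150000095367432, 0.3149999976158142]]
```

Run:
```python
from h import *
o=bot.get_obs();R=Ro.from_euler('xyz',o['tcp_rot'],degrees=True).as_matrix();print(R.round(4)); print(R.T@(np.array([.475,-.063,.13])-o['ee_pos']))
print('ydir ang',np.degrees(np.arctan2(R[1,1],R[0,1])))
```

```text
[[ 0.      0.3511  0.9363]
 [ 0.      0.9363 -0.3511]
 [-1.      0.      0.    ]]
[ 0.10131551 -0.44219125  0.46686311]
ydir ang 69.44294203281771
```

Request:
apply_moves:
  commands:
    - [0.0,-0.05,0.05,0.1,1]
    - [0.0,-0.09,0.09,0.2,1]
    - [0.02,-0.13,0.13,0.3,1]
    - [0.03,-0.17,0.17,0.426,1]
    - [0.04,-0.21,0.21,0.426,1]
    - [0.05,-0.25,0.25,0.426,1]
    - [0.06,-0.28,0.29,0.426,1]
    - [0.07,-0.32,0.33,0.426,1]
    - [0.08,-0.36,0.37,0.426,1]
    - [0.09,-0.4,0.42,0.426,1]
    - [0.1,-0.442,0.467,0.426,1]
    - [0.1,-0.442,0.467,0.426,1]
  newtons: 50

```text
time: 2.1
ee_pos: [0.4516, -0.0192, 0.1398]
tcp_rot: [48.9, 89.9, 3.9]
wrist_force: [1.1, 1.2, 0.7]
opening: 0.0853
```

```bash
cat > look.py <<'E'
from h import *
import sys
def look(png,box):
    o=bot.get_obs();c=cams.camera('wrist');W=cloud(c,o);R=Ro.from_euler('xyz',o['tcp_rot'],degrees=True).as_matrix()
    cv2.imwrite('pics/'+png,c['frame'])
    cx,cy,r,lo,hi=box; z=W[...,2]
    m=(np.hypot(W[...,0]-cx,W[...,1]-cy)<r)&(z>lo)&(z<hi);P=W[m]
    print(o['time'],'tcp',o['ee_pos'].round(4),'q',o['q'].round(1),'yang',np.degrees(np.arctan2(R[1,1],R[0,1])).round(1),'F',o['wrist_force'].round(2),'T',o['torque'].round(3),'open',o['opening'])
    if len(P)>8:
        (x,y),rr=cv2.minEnclosingCircle(P[:,:2].astype(np.float32)); v,u=np.where(m)
        print(len(P),'circ',round(x,4),round(y,4),round(rr,4),'mean',P.mean(0).round(4),'zpct',np.percentile(P[:,2],[5,50,95]).round(4),'px',u.min(),u.max(),v.min(),v.max())
        print('tool delta xy',(R.T@(np.array([x,y,0])-o['ee_pos'])).round(4))
    return o,c,W,R
E
python3 - <<'E'
from look import *
look('w1.png',(.475,-.063,.045,.032,.06))
E
```

```text
2.1 tcp [ 0.4516 -0.0192  0.1398] q [ -2.4  -9.4 -14.   85.4   0.   42.5] yang 45.0 F [1.07 1.23 0.67] T [ 0.046 -0.107 -0.005] open 0.08525217252908515
2349 circ 0.475 -0.064 0.0264 mean [ 0.4734 -0.0623  0.0422] zpct [0.0374 0.0426 0.0437] px 214 269 217 271
tool delta xy [ 0.1399 -0.0152  0.0481]
```

Request:
apply_moves:
  commands:
    - [0.01,-0.0152,0.048,0,1]
    - [0.02,-0.0152,0.048,0,1]
    - [0.04,-0.0152,0.048,0,1]
    - [0.07,-0.0152,0.048,0,1]
    - [0.1,-0.0152,0.048,0,1]
    - [0.12,-0.0152,0.048,0,1]
    - [0.13,-0.0152,0.048,0,1]
    - [0.13,-0.0152,0.048,0,1]

```text
time: 2.95
ee_pos: [0.4758, -0.069, 0.007]
tcp_rot: [-82.9, 89.8, -128.1]
wrist_force: [0.0, 0.3, 0.4]
opening: 0.0853
```

Run:
```python
from look import *
look('w2.png',(.475,-.063,.045,.032,.06))
```

```text
2.95 tcp [ 0.4758 -0.069   0.007 ] q [ -8.2  -2.5 -22.5  70.1  -0.1  37. ] yang 44.8 F [0.01 0.33 0.37] T [0.011 0.055 0.005] open 0.08534167788875123
11834 circ 0.4808 -0.0561 0.0361 mean [ 0.4771 -0.0583  0.0429] zpct [0.0364 0.0426 0.0517] px 206 384 221 332
tool delta xy [ 0.007   0.0126 -0.0056]
```

Request:
apply_moves:
  commands:
    - [0,0,0,0,1]
    - [0,0,0,0,1]

```text
time: 3.2
ee_pos: [0.4775, -0.0692, 0.0096]
tcp_rot: [-4.5, 89.8, -49.7]
wrist_force: [0.4, -0.6, 0.7]
opening: 0.0854
```

Run:
```python
from look import *
o,c,W,R=look('w3.png',(.475,-.063,.045,.039,.0455))
```

```text
3.2 tcp [ 0.4775 -0.0692  0.0096] q [ -8.2  -2.6 -22.3  70.2  -0.1  37. ] yang 44.8 F [ 0.38 -0.56  0.65] T [-0.06   0.007 -0.028] open 0.08544280451634001
9543 circ 0.4825 -0.0576 0.0361 mean [ 0.4747 -0.0621  0.0426] zpct [0.0415 0.0427 0.0436] px 204 367 223 326
tool delta xy [ 0.0096  0.0117 -0.0047]
```

View pics/w3.png

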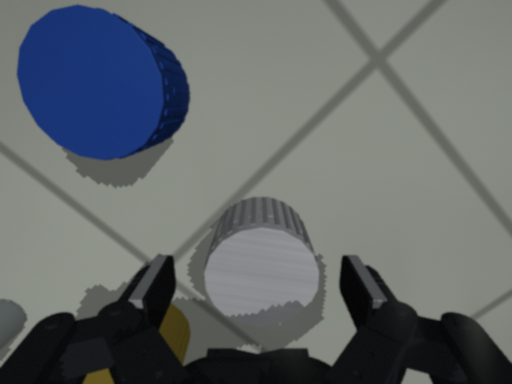

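Run:
```python
from look import *
from scipy.optimize import least_squares
o,c,W,R=look('w4.png',(.475,-.063,.03,.041,.0445))
z=W[...,2];m=(np.hypot(W[...,0]-.475,W[...,1]+.063)<.032)&(z>.041)&(z<.0445)
P=W[m][:,:2];h=cv2.convexHull(P.astype(np.float32))[:,0]
a=np.degrees(np.arctan2(h[:,1]+.063,h[:,0]-.475)); 
f=least_squares(lambda p:np.hypot(h[:,0]-p[0],h[:,1]-p[1])-.0258,[.475,-.063],loss='soft_l1',f_scale=.0005)
print(f.x.round(4),np.c_[a,1e3*f.fun].round(1).tolist(), R.T@(np.r_[f.x,0]-o['ee_pos']))
```

```text
3.25 tcp [ 0.4773 -0.0692  0.0094] q [ -8.2  -2.6 -22.3  70.2  -0.1  37. ] yang 44.8 F [ 0.45  0.66 -0.35] T [-0.029  0.013  0.01 ] open 0.08550630071719685
9011 circ 0.4747 -0.0646 0.0265 mean [ 0.4739 -0.0632  0.0427] zpct [0.0418 0.0427 0.0435] px 204 319 226 327
tool delta xy [ 0.0094  0.0014 -0.0051]
[ 0.475  -0.0643] [[-9.2, -0.0], [-1.9, -0.3], [11.8, 0.1], [14.0, 0.1], [31.7, 0.1], [37.1, -0.1], [48.6, -0.1], [54.7, -0.1], [74.4, 0.0], [93.1, -0.0], [95.0, -0.0], [100.0, -0.1], [106.3, -0.1], [114.1, 0.1], [116.4, 0.1], [120.4, 0.1], [123.3, 0.1], [136.0, 0.6], [152.3, 0.1], [158.3, 0.2], [178.1, 0.4], [-163.6, 0.1], [-161.3, 0.1], [-155.5, -0.3], [-149.1, -0.3], [-145.1, -0.1], [-140.4, 0.2], [-121.5, 0.2], [-114.0, -0.2], [-110.0, -0.2], [-105.0, -0.2], [-95.6, -0.2], [-90.9, -0.1], [-84.3, -0.1], [-74.3, 0.6], [-62.5, 0.7], [-55.4, 0.7], [-46.5, 0.3], [-45.5, 0.2], [-35.1, -0.1], [-32.0, -0.0], [-24.6, 0.3], [-12.7, -0.1]] [ 0.00938012  0.00181599 -0.00513156]
```

Excellent fit: cap at (0.475, -0.0643). I centre on it and close.

Request:
apply_moves:
  commands:
    - [0,0.002,-0.005,0,1]
    - [0,0.002,-0.005,0,1]
    - [0,0.002,-0.005,0,-1]
    - [0,0.002,-0.005,0,-1]
    - [0,0.002,-0.005,0,-1]
    - [0,0.002,-0.005,0,-1]
    - [0,0.002,-0.005,0,-1]
    - [0,0.002,-0.005,0,-1]
    - [0,0.002,-0.005,0,-1]
    - [0,0.002,-0.005,0,-1]
  newtons: 40

```text
time: 4.3
ee_pos: [0.4752, -0.0643, 0.0094]
tcp_rot: [-9.4, 89.8, -54.6]
wrist_force: [-1.1, 0.4, 6.2]
opening: 0.051
```

Run:
```python
from look import *
o,c,W,R=look('w5.png',(.475,-.063,.03,.041,.0445))
print((R.T@(np.array([.5755,.1234,0])-o['ee_pos'])).round(4))
```

```text
4.3 tcp [ 0.4752 -0.0643  0.0094] q [ -7.6  -3.  -22.7  70.2  -0.1  37.5] yang 44.8 F [-1.08  0.4   6.16] T [ 0.008  0.318 -0.008] open 0.05095367448424172
8863 circ 0.4747 -0.0627 0.0299 mean [ 0.474  -0.0632  0.0426] zpct [0.0417 0.0426 0.0435] px 193 325 237 335
tool delta xy [ 0.0094  0.0008 -0.0016]
[ 0.0091  0.2035 -0.0624]
```

Request:
apply_moves:
  commands:
    - [-0.03,0,0,0,-1]
    - [-0.07,0,0,0,-1]
    - [-0.1,0.0,0,0,-1]
    - [-0.1,0.04,-0.012,0,-1]
    - [-0.1,0.08,-0.025,0,-1]
    - [-0.1,0.12,-0.037,0,-1]
    - [-0.1,0.16,-0.05,0,-1]
    - [-0.1,0.19,-0.06,0,-1]
    - [-0.1,0.2035,-0.0624,0,-1]
    - [-0.1,0.2035,-0.0624,0,-1]
    - [-0.1,0.2035,-0.0624,0,-1]

```text
time: 5.45
ee_pos: [0.5749, 0.123, 0.1086]
tcp_rot: [-31.2, 89.8, -76.4]
wrist_force: [-0.6, -1.0, -0.8]
opening: 0.0508
```

Run:
```python
from look import *
o,c,W,R=look('w6.png',(.5755,.1234,.06,.02,.062))
t=cams.camera('top'); s=cams.camera('scene');Wt=cloud(t);Ws=cloud(s)
cv2.imwrite('pics/c.png',cv2.resize(np.hstack([c['frame'],s['frame'][60:252,230:486].repeat(2,0).repeat(2,1)]),(800,300)))
```

```text
5.45 tcp [0.5749 0.123  0.1086] q [12.2  9.5  1.5 82.  -0.2 57.3] yang 44.8 F [-0.6  -0.97 -0.82] T [ 0.024  0.016 -0.048] open 0.05081011013765252
2934 circ 0.5784 0.1276 0.0551 mean [0.5664 0.1338 0.0374] zpct [0.0229 0.0375 0.0528] px 200 329 141 230
tool delta xy [ 0.1086  0.0059 -0.0011]
```

View pics/c.png

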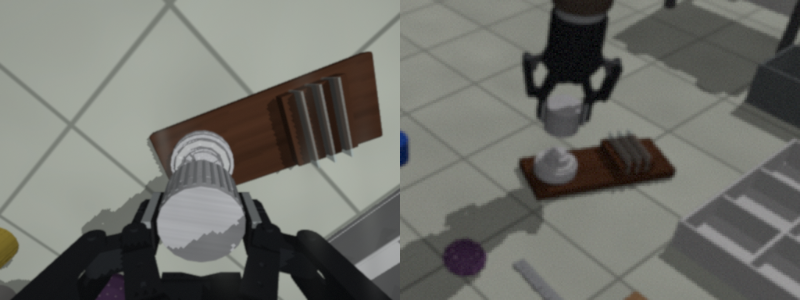

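Run:
```python
from look import *
from scipy.optimize import least_squares
o,c,W,R=look('w7.png',(.576,.123,.045,.03,.062))
def fit(W,lo,hi,tag,half):
    z=W[...,2];m=(np.hypot(W[...,0]-.576,W[...,1]-.123)<.045)&(z>lo)&(z<hi)
    P=W[m];
    if len(P)<20: print(tag,len(P));return
    h=cv2.convexHull(P[:,:2].astype(np.float32))[:,0]
    if half: h=h[((h-[.576,.123])@half)>.0]
    f=least_squares(lambda p:np.hypot(h[:,0]-p[0],h[:,1]-p[1])-p[2],[.576,.123,.03],loss='soft_l1',f_scale=.0005)
    print(tag,lo,hi,len(P),f.x.round(4),'rms',(1e3*np.abs(f.fun)).mean().round(2),len(h))
for lo,hi in [(.036,.044),(.044,.051),(.051,.055)]:
    fit(W,lo,hi,'wrist',[-.7,.7])
    t=dict(np.load('pics/top.npz'));fit(cloud(t),lo,hi,'top',None)
t=dict(np.load('pics/top.npz'));W=cloud(t);z=W[...,2];m=(np.hypot(W[...,0]-.474,W[...,1]+.063)<.035)&(z>.04)&(z<.045)
h=cv2.convexHull(W[m][:,:2].astype(np.float32))[:,0];f=least_squares(lambda p:np.hypot(h[:,0]-p[0],h[:,1]-p[1])-p[2],[.474,-.063,.03]);print('capfit top',f.x)
```

```text
5.6 tcp [0.575  0.1225 0.1093] q [12.1  9.4  1.5 82.  -0.2 57.4] yang 44.8 F [ 0.66  0.38 -1.05] T [0.025 0.008 0.011] open 0.0510925544442006
2186 circ 0.5773 0.1218 0.0324 mean [0.567  0.1327 0.0416] zpct [0.0347 0.0404 0.0534] px 219 299 170 223
tool delta xy [0.1093 0.0013 0.0017]
wrist 0.036 0.044 1462 [0.5771 0.1219 0.0318] rms 0.11 23
top 0.036 0.044 223 [0.5756 0.1233 0.0314] rms 0.33 24
wrist 0.044 0.051 153 [0.577  0.1219 0.0187] rms 0.14 26
top 0.044 0.051 40 [0.579  0.1265 0.0228] rms 0.85 11
wrist 0.051 0.055 325 [0.5766 0.122  0.0184] rms 0.22 19
top 0.051 0.055 71 [0.5755 0.1231 0.0185] rms 0.39 16
capfit top [ 0.47363609 -0.06258151  0.02509394]
```

Request:
apply_moves:
  commands:
    - [0.015,0.001,0.002,0,-1]
    - [0.03,0.001,0.002,0,-1]
    - [0.038,0.001,0.002,0,-1]
    - [0.042,0.001,0.002,0,-1]
    - [0.044,0.001,0.002,0,-1]
    - [0.046,0.001,0.002,0,-1]
    - [0.047,0.001,0.002,0,-1]

```text
time: 6.35
ee_pos: [0.5774, 0.1218, 0.0626]
tcp_rot: [0.1, 89.8, -45.2]
wrist_force: [0.7, -0.2, -1.2]
opening: 0.0509
```

```bash
cat > st.py <<'E'
from h import *
import time
o=bot.get_obs();R=Ro.from_euler('xyz',o['tcp_rot'],degrees=True).as_matrix()
print(o['time'],'tcp',o['ee_pos'].round(4),'capz',(o['ee_pos'][2]-.0094).round(4),'yang',np.degrees(np.arctan2(R[1,1],R[0,1])).round(1),'F',o['wrist_force'].round(2),'T',o['torque'].round(3),'q6',o['q'][5].round(1),'tx',R[:,0].round(3),'d_neck_tool',(R.T@(np.array([.577,.122,0])-o['ee_pos'])).round(4)[1:])
E
python3 st.py
```

```text
6.35 tcp [0.5774 0.1218 0.0626] capz 0.0532 yang 44.8 F [ 0.65 -0.2  -1.19] T [ 0.014 -0.009  0.039] q6 57.2 tx [ 0.003 -0.003 -1.   ] d_neck_tool [-0.0002 -0.0007]
```

Request:
apply_moves:
  commands:
    - [0.001,0,0,0,-1]
    - [0.002,0,0,0,-1]
    - [0.003,0,0,0,-1]
    - [0.004,0,0,0,-1]
    - [0.004,0,0,0,-1]

```text
time: 6.85
ee_pos: [0.5775, 0.1218, 0.0586]
tcp_rot: [1.6, 89.8, -43.6]
wrist_force: [0.5, 0.7, -0.5]
opening: 0.051
```

```bash
python3 st.py
```

```text
6.85 tcp [0.5775 0.1218 0.0586] capz 0.0492 yang 44.8 F [ 0.53  0.7  -0.47] T [ 0.007  0.069 -0.058] q6 57.2 tx [ 0.003 -0.003 -1.   ] d_neck_tool [-0.0003 -0.0007]
```

Request:
apply_moves:
  commands:
    - [0.0005,0,0,0,-1]
    - [0.001,0,0,0,-1]
    - [0.001,0,0,0,-1]

```text
time: 7.15
ee_pos: [0.5776, 0.1218, 0.0584]
tcp_rot: [8.9, 89.8, -36.4]
wrist_force: [-2.6, -0.9, 4.7]
opening: 0.0512
```

```bash
python3 st.py
```

```text
7.15 tcp [0.5776 0.1218 0.0584] capz 0.049 yang 44.8 F [-2.56 -0.93  4.66] T [-0.147  0.579 -0.035] q6 57.2 tx [ 0.003 -0.002 -1.   ] d_neck_tool [-0.0003 -0.0008]
```

Request:
apply_moves:
  commands:
    - [0.0006,0,0,-0.035,-1]
    - [0.0006,0,0,-0.07,-1]
    - [0.0006,0,0,-0.105,-1]
    - [0.0006,0,0,-0.14,-1]
    - [0.0006,0,0,-0.175,-1]
    - [0.0006,0,0,-0.21,-1]
    - [0.0006,0,0,-0.21,-1]

```text
time: 7.85
ee_pos: [0.5781, 0.1219, 0.0584]
tcp_rot: [8.2, 89.7, -25.0]
wrist_force: [0.5, -1.0, 3.5]
opening: 0.051
```

```bash
python3 st.py
```

```text
7.85 tcp [0.5781 0.1219 0.0584] capz 0.049 yang 56.8 F [ 0.49 -1.04  3.5 ] T [ 0.001 -0.007  0.042] q6 45.2 tx [ 0.005 -0.002 -1.   ] d_neck_tool [-0.0006 -0.0012]
```

Request:
apply_moves:
  commands:
    - [0.0007,0,-0.0005,-0.035,-1]
    - [0.0007,0,-0.0005,-0.07,-1]
    - [0.0007,0,-0.0005,-0.105,-1]
    - [0.0007,0,-0.0005,-0.14,-1]
    - [0.0007,0,-0.0005,-0.175,-1]
    - [0.0007,0,-0.0005,-0.21,-1]
    - [0.0007,0,-0.0005,-0.21,-1]

```text
time: 8.55
ee_pos: [0.5781, 0.1224, 0.0584]
tcp_rot: [4.2, 89.6, -17.0]
wrist_force: [-0.3, 0.3, 5.5]
opening: 0.0516
```

```bash
python3 st.py
```

```text
8.55 tcp [0.5781 0.1224 0.0584] capz 0.049 yang 68.8 F [-0.27  0.33  5.54] T [-0.028 -0.021  0.077] q6 33.2 tx [ 0.006 -0.002 -1.   ] d_neck_tool [-0.0008 -0.0012]
```

Request:
apply_moves:
  commands:
    - [0.0006,-0.0005,-0.0006,-0.035,-1]
    - [0.0006,-0.0005,-0.0006,-0.07,-1]
    - [0.0006,-0.0005,-0.0006,-0.105,-1]
    - [0.0006,-0.0005,-0.0006,-0.14,-1]
    - [0.0006,-0.0005,-0.0006,-0.175,-1]
    - [0.0006,-0.0005,-0.0006,-0.21,-1]
    - [0.0006,-0.0005,-0.0006,-0.21,-1]

```text
time: 9.25
ee_pos: [0.5777, 0.1222, 0.0584]
tcp_rot: [-3.0, 89.6, -12.2]
wrist_force: [-0.5, 0.3, 5.7]
opening: 0.0511
```

```bash
python3 st.py
```

```text
9.25 tcp [0.5777 0.1222 0.0584] capz 0.049 yang 80.8 F [-0.52  0.34  5.7 ] T [0.029 0.054 0.046] q6 21.2 tx [ 0.007 -0.002 -1.   ] d_neck_tool [-0.0003 -0.0011]
```

Request:
apply_moves:
  commands:
    - [0.0006,-0.0002,-0.0007,-0.035,-1]
    - [0.0006,-0.0002,-0.0007,-0.07,-1]
    - [0.0006,-0.0002,-0.0007,-0.105,-1]
    - [0.0006,-0.0002,-0.0007,-0.14,-1]
    - [0.0006,-0.0002,-0.0007,-0.175,-1]
    - [0.0006,-0.0002,-0.0007,-0.21,-1]
    - [0.0006,-0.0002,-0.0007,-0.21,-1]

```text
time: 9.95
ee_pos: [0.5774, 0.1222, 0.0583]
tcp_rot: [-12.1, 89.5, -9.3]
wrist_force: [-0.3, -0.7, 5.7]
opening: 0.0509
```

```bash
python3 st.py
```

```text
9.95 tcp [0.5774 0.1222 0.0583] capz 0.0489 yang 92.8 F [-0.31 -0.69  5.75] T [0.041 0.036 0.044] q6 9.2 tx [ 0.008 -0.001 -1.   ] d_neck_tool [-0.0001 -0.0009]
```

Request:
apply_moves:
  commands:
    - [0.0006,0,-0.0006,-0.035,-1]
    - [0.0006,0,-0.0006,-0.07,-1]
    - [0.0006,0,-0.0006,-0.105,-1]
    - [0.0006,0,-0.0006,-0.14,-1]
    - [0.0006,0,-0.0006,-0.175,-1]
    - [0.0006,0,-0.0006,-0.21,-1]
    - [0.0006,0,-0.0006,-0.21,-1]

```text
time: 10.65
ee_pos: [0.5772, 0.1222, 0.0583]
tcp_rot: [-21.2, 89.5, -6.4]
wrist_force: [0.2, -0.2, 4.7]
opening: 0.051
```

```bash
python3 st.py
```

```text
10.65 tcp [0.5772 0.1222 0.0583] capz 0.0489 yang 104.8 F [ 0.19 -0.18  4.73] T [ 0.027 -0.018  0.029] q6 -2.8 tx [ 0.009 -0.001 -1.   ] d_neck_tool [ 0.     -0.0008]
```

Request:
apply_moves:
  commands:
    - [0.0006,0,-0.0005,-0.035,-1]
    - [0.0006,0,-0.0005,-0.07,-1]
    - [0.0006,0,-0.0005,-0.105,-1]
    - [0.0006,0,-0.0005,-0.14,-1]
    - [0.0006,0,-0.0005,-0.175,-1]
    - [0.0006,0,-0.0005,-0.21,-1]
    - [0.0006,0,-0.0005,-0.21,-1]

```text
time: 11.35
ee_pos: [0.577, 0.122, 0.0581]
tcp_rot: [-32.7, 89.4, -5.9]
wrist_force: [0.7, -0.5, 4.9]
opening: 0.0503
```

```bash
python3 st.py
```

```text
11.35 tcp [0.577  0.122  0.0581] capz 0.0487 yang 116.8 F [ 0.69 -0.51  4.94] T [-0.083 -0.155  0.016] q6 -14.7 tx [ 0.01  -0.001 -1.   ] d_neck_tool [ 0.0003 -0.0005]
```

Request:
apply_moves:
  commands:
    - [0.0006,0,-0.0003,-0.035,-1]
    - [0.0006,0,-0.0003,-0.07,-1]
    - [0.0006,0,-0.0003,-0.105,-1]
    - [0.0006,0,-0.0003,-0.14,-1]
    - [0.0006,0,-0.0003,-0.16,-1]
    - [0.0006,0,-0.0003,-0.16,-1]

```text
time: 11.95
ee_pos: [0.5769, 0.1221, 0.0572]
tcp_rot: [-39.4, 89.4, -3.5]
wrist_force: [3.4, 2.3, -0.9]
opening: 0.0511
```

```bash
python3 st.py
```

```text
11.95 tcp [0.5769 0.1221 0.0572] capz 0.0478 yang 125.9 F [ 3.37  2.27 -0.89] T [ 0.382 -0.623  0.002] q6 -23.9 tx [ 0.01  -0.001 -1.   ] d_neck_tool [ 0.0002 -0.0005]
```

Request:
apply_moves:
  commands:
    - [0.001,0,0,-0.03,-1]
    - [0.002,0,0,-0.03,-1]
    - [0.003,0,0,-0.03,-1]
    - [0.003,0,0,-0.03,-1]

```text
time: 12.35
ee_pos: [0.5767, 0.1223, 0.0539]
tcp_rot: [-40.5, 89.4, -2.9]
wrist_force: [1.8, 3.9, -1.4]
opening: 0.0509
```

```bash
python3 st.py
```

```text
12.35 tcp [0.5767 0.1223 0.0539] capz 0.0445 yang 127.6 F [ 1.83  3.88 -1.42] T [ 0.709 -0.294 -0.017] q6 -25.6 tx [ 0.01 -0.   -1.  ] d_neck_tool [-0.     -0.0004]
```

Request:
apply_moves:
  commands:
    - [0.001,0.0002,0.0004,0,-1]
    - [0.002,0.0002,0.0004,0,-1]
    - [0.003,0.0002,0.0004,0,-1]
    - [0.004,0.0002,0.0004,0,-1]
    - [0.004,0.0002,0.0004,0,-1]

```text
time: 12.85
ee_pos: [0.5769, 0.1225, 0.05]
tcp_rot: [-41.6, 89.5, -4.1]
wrist_force: [0.1, 0.3, 0.2]
opening: 0.051
```

```bash
python3 st.py
```

```text
12.85 tcp [0.5769 0.1225 0.05  ] capz 0.0406 yang 127.6 F [0.13 0.32 0.16] T [0.11  0.019 0.023] q6 -25.5 tx [ 0.01  -0.001 -1.   ] d_neck_tool [-0.0002 -0.0006]
```

Request:
apply_moves:
  commands:
    - [0.0006,0,-0.0003,0.0,-1]
    - [0.0008,0,-0.0003,0.04,-1]
    - [0.0009,0,-0.0003,0.08,-1]
    - [0.001,0,-0.0003,0.12,-1]
    - [0.001,0,-0.0003,0.15,-1]
    - [0.001,0,-0.0003,0.15,-1]

```text
time: 13.45
ee_pos: [0.577, 0.1223, 0.0498]
tcp_rot: [-32.3, 89.4, -3.4]
wrist_force: [0.2, 0.9, 5.6]
opening: 0.051
```

```bash
python3 st.py
```

```text
13.45 tcp [0.577  0.1223 0.0498] capz 0.0404 yang 118.9 F [0.19 0.91 5.57] T [ 0.095  0.118 -0.007] q6 -16.9 tx [ 0.011 -0.001 -1.   ] d_neck_tool [ 0.     -0.0007]
```

Request:
apply_moves:
  commands:
    - [0.0006,0,-0.0004,0.04,-1]
    - [0.0007,0,-0.0004,0.08,-1]
    - [0.0008,0,-0.0004,0.12,-1]
    - [0.0009,0,-0.0004,0.16,-1]
    - [0.0009,0,-0.0004,0.2,-1]
    - [0.0009,0,-0.0004,0.2,-1]

```text
time: 14.05
ee_pos: [0.5772, 0.122, 0.0498]
tcp_rot: [-20.8, 89.3, -3.4]
wrist_force: [-0.3, -1.0, 6.1]
opening: 0.0514
```

```bash
python3 st.py
```

```text
14.05 tcp [0.5772 0.122  0.0498] capz 0.0404 yang 107.4 F [-0.26 -1.02  6.14] T [-0.022  0.115  0.01 ] q6 -5.4 tx [ 0.012 -0.001 -1.   ] d_neck_tool [ 0.0003 -0.0007]
```

Request:
apply_moves:
  commands:
    - [0.0006,0,-0.0004,0.04,-1]
    - [0.0007,0,-0.0004,0.08,-1]
    - [0.0008,0,-0.0004,0.12,-1]
    - [0.0009,0,-0.0004,0.16,-1]
    - [0.0009,0,-0.0004,0.2,-1]
    - [0.0009,0,-0.0004,0.2,-1]

```text
time: 14.65
ee_pos: [0.5769, 0.1216, 0.0493]
tcp_rot: [-10.8, 89.3, -4.9]
wrist_force: [-0.7, -1.2, 4.6]
opening: 0.0508
```

```bash
python3 st.py
```

```text
14.65 tcp [0.5769 0.1216 0.0493] capz 0.0399 yang 95.9 F [-0.68 -1.18  4.61] T [-0.188  0.253  0.006] q6 6.1 tx [ 0.013 -0.001 -1.   ] d_neck_tool [ 0.0005 -0.0005]
```

Now it is drawing down (39.9 mm). I keep following it.

Request:
apply_moves:
  commands:
    - [0.0006,0.0003,-0.0004,0.04,-1]
    - [0.0007,0.0003,-0.0004,0.08,-1]
    - [0.0008,0.0003,-0.0004,0.12,-1]
    - [0.0009,0.0003,-0.0004,0.16,-1]
    - [0.001,0.0003,-0.0004,0.2,-1]
    - [0.001,0.0003,-0.0004,0.2,-1]

```text
time: 15.25
ee_pos: [0.5766, 0.1218, 0.0484]
tcp_rot: [0.6, 89.3, -5.0]
wrist_force: [-0.2, 0.2, 2.3]
opening: 0.051
```

```bash
python3 st.py
```

```text
15.25 tcp [0.5766 0.1218 0.0484] capz 0.039 yang 84.4 F [-0.24  0.17  2.34] T [0.048 0.161 0.014] q6 17.6 tx [ 0.013 -0.001 -1.   ] d_neck_tool [ 0.0002 -0.0002]
```

Request:
apply_moves:
  commands:
    - [0.0006,0,-0.0003,0.04,-1]
    - [0.0007,0,-0.0003,0.08,-1]
    - [0.0008,0,-0.0003,0.12,-1]
    - [0.0009,0,-0.0003,0.16,-1]
    - [0.001,0,-0.0003,0.2,-1]
    - [0.001,0,-0.0003,0.2,-1]

```text
time: 15.85
ee_pos: [0.5764, 0.1219, 0.0475]
tcp_rot: [12.3, 89.2, -4.6]
wrist_force: [0.4, 0.8, 2.5]
opening: 0.0508
```

```bash
python3 st.py
```

```text
15.85 tcp [0.5764 0.1219 0.0475] capz 0.0381 yang 73.0 F [0.43 0.82 2.46] T [-0.012 -0.015  0.021] q6 29.0 tx [ 0.013 -0.001 -1.   ] d_neck_tool [ 0.0001 -0.0001]
```

Request:
apply_moves:
  commands:
    - [0.0005,0,0,0.04,-1]
    - [0.0006,0,0,0.08,-1]
    - [0.0007,0,0,0.12,-1]
    - [0.0007,0,0,0.15,-1]
    - [0.0007,0,0,0.15,-1]

```text
time: 16.35
ee_pos: [0.5767, 0.122, 0.0469]
tcp_rot: [21.8, 89.2, -3.7]
wrist_force: [1.6, 0.1, 1.2]
opening: 0.0511
```

```bash
python3 st.py
```

```text
16.35 tcp [0.5767 0.122  0.0469] capz 0.0375 yang 64.6 F [1.55 0.07 1.21] T [ 0.157 -0.207  0.014] q6 37.5 tx [ 0.014 -0.001 -1.   ] d_neck_tool [-0.0001 -0.0003]
```

Request:
apply_moves:
  commands:
    - [0.0004,0,0,0.03,-1]
    - [0.0005,0,0,0.06,-1]
    - [0.0006,0,0,0.09,-1]
    - [0.0006,0,0,0.12,-1]
    - [0.0006,0,0,0.12,-1]

```text
time: 16.85
ee_pos: [0.5768, 0.1219, 0.0465]
tcp_rot: [28.3, 89.2, -4.1]
wrist_force: [0.1, -0.3, 4.7]
opening: 0.051
```

```bash
python3 st.py
```

```text
16.85 tcp [0.5768 0.1219 0.0465] capz 0.0371 yang 57.6 F [ 0.06 -0.32  4.75] T [-0.207  0.088  0.002] q6 44.4 tx [ 0.014 -0.001 -1.   ] d_neck_tool [-0.0001 -0.0004]
```

Request:
apply_moves:
  commands:
    - [0.0003,0,0,0.03,-1]
    - [0.0003,0,0,0.06,-1]
    - [0.0003,0,0,0.08,-1]
    - [0.0003,0,0,0.08,-1]

```text
time: 17.25
ee_pos: [0.5769, 0.1218, 0.0464]
tcp_rot: [32.3, 89.2, -4.8]
wrist_force: [0.2, -1.8, 6.0]
opening: 0.0511
```

```bash
python3 st.py; python3 -c "
from h import *
print(bot.get_obs()['joint_efforts'].round(3))"
```

```text
17.25 tcp [0.5769 0.1218 0.0464] capz 0.037 yang 53.0 F [ 0.24 -1.78  5.97] T [-0.287  0.167  0.015] q6 49.0 tx [ 0.014 -0.001 -1.   ] d_neck_tool [-0.0001 -0.0006]
[  0.585 -54.407  43.744  -0.324   0.301   0.27 ]
```

Request:
apply_moves:
  commands:
    - [0.0,0,0,0.02,-1]
    - [0.0,0,0,0.04,-1]
    - [0.0,0,0,0.05,-1]
    - [0.0,0,0,0.05,-1]

```text
time: 17.65
ee_pos: [0.5768, 0.1217, 0.0464]
tcp_rot: [34.6, 89.2, -5.3]
wrist_force: [0.3, -1.1, 4.3]
opening: 0.0508
```

```bash
python3 st.py
python3 - <<'E'
from look import *
print(bot.get_obs()['joint_efforts'].round(3))
look('w9.png',(.5765,.122,.04,.07,.09))
E
```

```text
17.65 tcp [0.5768 0.1217 0.0464] capz 0.037 yang 50.1 F [ 0.33 -1.14  4.31] T [-0.313  0.253 -0.005] q6 51.9 tx [ 0.014 -0.001 -1.   ] d_neck_tool [-0.     -0.0006]
[  0.677 -54.924  44.308  -0.447   0.357   0.196]
17.65 tcp [0.5768 0.1217 0.0464] q [12.  10.  -4.9 74.4 -0.2 51.9] yang 50.1 F [ 0.33 -1.14  4.31] T [-0.313  0.253 -0.005] open 0.050804883425857705
11518 circ 0.573 0.1243 0.0393 mean [0.5736 0.1237 0.0796] zpct [0.0737 0.0796 0.0867] px 166 347 228 335
tool delta xy [ 0.0464 -0.0009 -0.0052]
```

View pics/w9.png

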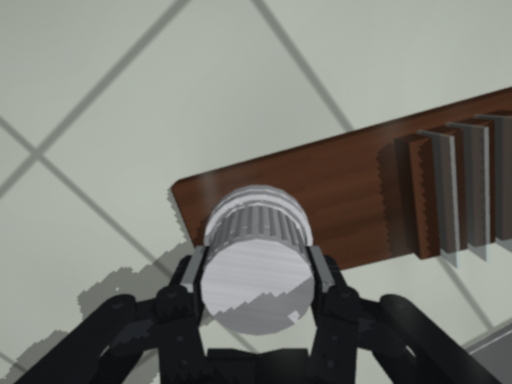

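Request:
apply_moves:
  commands:
    - [0.0,0,0,0.02,-1]
    - [0.0,0,0,0.04,-1]
    - [0.0,0,0,0.06,-1]
    - [0.0,0,0,0.07,-1]
    - [0.0,0,0,0.07,-1]

```text
time: 18.2
ee_pos: [0.5768, 0.1217, 0.0465]
tcp_rot: [38.5, 89.2, -5.4]
wrist_force: [1.1, -1.4, 4.0]
opening: 0.051
```

```bash
python3 st.py; python3 -c "
from h import *
print(bot.get_obs()['joint_efforts'].round(3))"
```

```text
18.2 tcp [0.5768 0.1217 0.0465] capz 0.0371 yang 46.1 F [ 1.15 -1.36  4.02] T [-0.364  0.192 -0.006] q6 55.9 tx [ 0.014 -0.001 -1.   ] d_neck_tool [-0.0001 -0.0006]
[  0.743 -54.939  44.318  -0.443   0.38    0.199]
```

Run:
```python
from look import *
o,c,W,R=look('w10.png',(.5765,.122,.04,.07,.09))
out=[]
for n in ['w6','w9','w10']:
    g=cv2.cvtColor(cv2.imread('pics/%s.png'%n),cv2.COLOR_BGR2GRAY)[180:340,190:330].astype(np.float32)
    h=g-cv2.GaussianBlur(g,(0,0),4); out.append(np.vstack([cv2.resize(g,None,fx=1.85,fy=1.85),cv2.resize(np.clip(128+h*8,0,255),None,fx=1.85,fy=1.85)]))
cv2.imwrite('pics/cmp.png',np.hstack(out))
```

```text
18.2 tcp [0.5768 0.1217 0.0465] q [12.  10.  -4.9 74.4 -0.2 55.9] yang 46.1 F [ 1.15 -1.36  4.02] T [-0.364  0.192 -0.006] open 0.05096273211890269
11509 circ 0.5731 0.1245 0.0393 mean [0.5738 0.124  0.0796] zpct [0.0736 0.0796 0.0868] px 168 347 228 335
tool delta xy [ 0.0464 -0.0009 -0.0052][ WARN:0@1.297] global loadsave.cpp:1063 imwrite_ Unsupported depth image for selected encoder is fallbacked to CV_8U.
```

View pics/cmp.png

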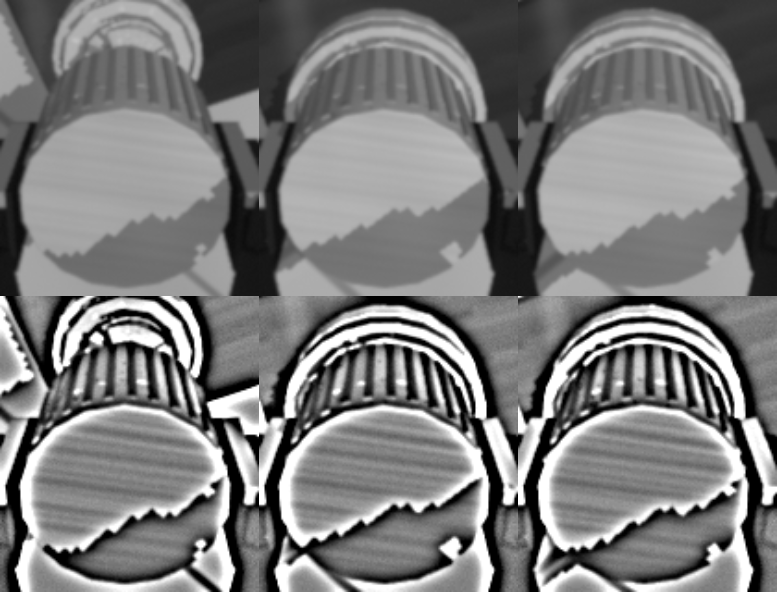

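The brushed streaks keep the same angle to the fingers in all three views, so the cap turns with the gripper. The stop is not reached yet, so I carry on clockwise.

Request:
apply_moves:
  commands:
    - [0.0,0,0,0.02,-1]
    - [0.0,0,0,0.04,-1]
    - [0.0,0,0,0.06,-1]
    - [0.0,0,0,0.08,-1]
    - [0.0,0,0,0.08,-1]

```text
time: 18.75
ee_pos: [0.5769, 0.1217, 0.0464]
tcp_rot: [43.4, 89.2, -5.1]
wrist_force: [0.8, -0.7, 3.4]
opening: 0.0514
```

```bash
python3 st.py; python3 -c "
from h import *
print(bot.get_obs()['joint_efforts'].round(3))"
```

```text
18.75 tcp [0.5769 0.1217 0.0464] capz 0.037 yang 41.5 F [ 0.85 -0.68  3.43] T [-0.277 -0.004  0.203] q6 60.5 tx [ 0.015 -0.001 -1.   ] d_neck_tool [-0.0002 -0.0007]
[ 5.5600e-01 -5.5176e+01  4.4098e+01 -2.5000e-02  3.6800e-01  4.9900e-01]
```

Request:
apply_moves:
  commands:
    - [0.0,0,0,0.01,-1]
    - [0.0,0,0,0.015,-1]
    - [0.0,0,0,0.015,-1]

```text
time: 19.05
ee_pos: [0.5769, 0.1217, 0.0464]
tcp_rot: [44.1, 89.2, -5.3]
wrist_force: [0.7, -0.8, 4.3]
opening: 0.0507
```

```bash
python3 st.py; python3 -c "
from h import *
print(bot.get_obs()['joint_efforts'].round(3))"
```

```text
19.05 tcp [0.5769 0.1217 0.0464] capz 0.037 yang 40.6 F [ 0.66 -0.81  4.27] T [-0.342 -0.005  0.459] q6 61.4 tx [ 0.015 -0.001 -1.   ] d_neck_tool [-0.0002 -0.0006]
[  0.515 -55.116  44.209  -0.185   0.466   0.532]
```

Request:
apply_moves:
  commands:
    - [-0.0005,0,0,0,-1]
    - [-0.0005,0,0,0,1]
    - [-0.0005,0,0,0,1]
    - [-0.0005,0,0,0,1]
    - [-0.0005,0,0,0,1]
    - [-0.0005,0,0,0,1]
    - [-0.02,0,0,0,1]
    - [-0.05,0,0,0,1]
    - [-0.09,0,0,0,1]
    - [-0.12,0,0,0,1]
    - [-0.12,0,0,0,1]

```text
time: 20.15
ee_pos: [0.5768, 0.1223, 0.1715]
tcp_rot: [49.9, 88.8, 0.6]
wrist_force: [-0.6, 0.4, 0.4]
opening: 0.0853
```

Run:
```python
from look import *
o,c,W,R=look('w11.png',(.577,.122,.035,.072,.09))
s=cams.camera('scene')
cv2.imwrite('pics/d.png',cv2.resize(np.hstack([c['frame'],s['frame'][60:252,230:486].repeat(2,0).repeat(2,1)]),(800,300)))
```

```text
20.15 tcp [0.5768 0.1223 0.1715] q [12.1  8.4  7.2 87.6 -0.2 61.5] yang 40.6 F [-0.64  0.43  0.36] T [ 0.013 -0.007  0.01 ] open 0.08527210615086725
2757 circ 0.577 0.1221 0.0263 mean [0.5761 0.123  0.0796] zpct [0.0781 0.0798 0.0809] px 226 285 168 227
tool delta xy [ 0.1715 -0.0028 -0.0021]
```

View pics/d.png

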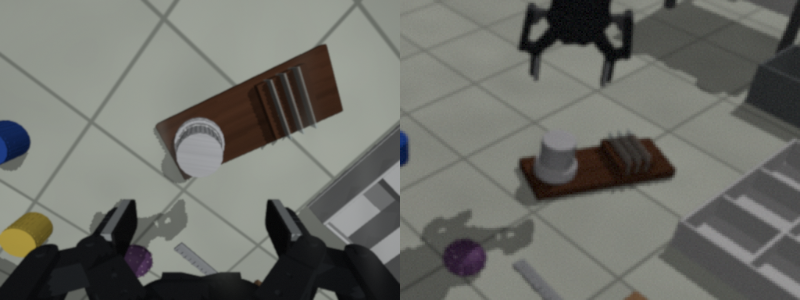

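The cap sits upright on the neck at (198,150), the gripper is clear, and the slides and other things are undisturbed. The top reads 79.6 mm against 42.6 mm when it stood on the shelf, so the rim is at 37.0 mm, which is fully home.

```bash
python3 -c "
from h import *
print(bot.job_done())"
```

```text
the job is handed in; nothing more can be done
None
```

The aluminium cap is screwed fully home on the canister neck, let go, and handed in at about 20 s of the 67 s allowed.

- **Setting on and dropping in:** I set the cap upright on the neck, where it landed on a land at 49 mm. I turned it anticlockwise about 81° under 4–6 N until it started to drop. I then lowered it into the gaps, to about 40.6 mm.
- **Screwing home:** I turned it clockwise about 87° until it came up against a firm stop. The torque there was 0.46 N m, under the 0.6 N m limit.
- **Last checks:** The rim is at 37.0 mm, from the wrist depth picture and the tool height alike, and the cap is centred on the neck within 1 mm. The gripper is open and 125 mm above its release height with no contact force. The last pictures show the slides in place. The blue and yellow caps, the urchin and the ruler look undisturbed; I did not look at the other bystanders again.
- **What disagreed:** The top camera's positions differed from the wrist camera's by about 1.5–2 mm, so I used the wrist values. The wrist torque about the vertical stayed near zero until the stop, though about 0.2 N m was expected while screwing. The height held at 37 mm for the last 16° or so before the stop. I compared the brushed marks on the cap top with the fingers, which showed the cap was turning with the gripper and not slipping.

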